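# Find the rattling ball case and present it

### The arm

A 6-joint arm with a two-finger parallel gripper is mounted at the origin on the work surface. World frame = base frame: x ahead of the robot, y to its left, z up, the work surface at z = 0. Lengths are in mm, angles in rad, forces in N, time in s.
With the tool pointing down it reaches from about 275 to 825 mm from the base axis. Payload 4.9 kg.
Tool frame: the origin (TCP) lies midway between the tips of the shut fingers; the grasp point (between the pads) lies 19 mm behind it (r.pinch_z is the distance from the TCP to the grasp point, in mm); z points along the fingers, y is the line along which they close (so a half turn about z gives the same grasp; the last joint's range is limited). The gripper opens to 85 mm and grips with 20 to 120 N. Pads are 22 mm wide; open, the fingers measure 114 mm over their backs; the gripper's body (76 mm by 85 mm) begins 54 mm behind the grasp point. The pads swing forward as they close: fully open they stand 13 mm farther back than shut.
Start: joints at [-1.31, 0.326, -0.193, 1.052, 0, 1.437], TCP at [211.556, -507.703, 231.281] pointing down, gripper open.
Joint ranges: [-2.65, 2.65], [-0.97, 1.79], [-1.3, 1.35], [-1.93, 2.1], [-1.47, 1.37], [-3.14, 3.14]. Speed limits (rad/s): [2.57, 2.57, 3.14, 3.14, 3.14, 3.14].

### API

Orientations are given as a unit quaternion [x, y, z, w].
In Python, from cell import r, planner, get_image, camera_info, outline_of, pinpoint gives the robot as it stands. Calls block until the motion is done:
- r.movep(position, orientation): joint-space move of the TCP to a pose.
- r.servo_line(position, frame=None, vel=150, force_limit=None): straight line of the TCP; frame=None keeps the orientation; vel is the mean speed in mm/s. With force_limit (N) it stops when the force on the tool has changed by that much, and returns True; else False.
- r.set_joints(angles): joint-space move.
- r.command_gripper(opening, grasp_force=None): finger opening in mm; grasp_force is the grip in N (None keeps the last); returns when the fingers have stopped.
- r.sleep(seconds).
- planner.ik(position, orientation): joint angles nearest the present ones, or None.
- get_image(name): name is "side" or "top" or "wrist"; returns the picture (480x640x3 uint8, blue, green, red); there is no depth.
- camera_info(name): a dict with "fov_y" (degrees; the focal length in pixels is half the picture's height over the tangent of half this angle, whatever the lens; pixels are square), "cx", "cy" (the principal point, pixels), "cam_to_world" (4x4, takes a point from camera to world coordinates). Camera axes: x right, y up, looking along -z (the intrinsics and any distortion apply to the point x, -y, -z); pixel columns grow to the right and rows downward; lengths in mm; the calibration is good to about 2 mm. A picture is of the moment at which its call begins: read the wrist's pose just before it. camera_info takes no time and is no camera call; for the wrist camera it gives the pose at the moment of the call.
A pose or a line that the arm cannot do raises r.MotionError and nothing moves.
- r.close_job(): hands the job in; it is judged then, once.
Trained networks look in the newest picture that a camera, given by its name, has taken for a name from the list of things; names that differ only in an ending like _2 or _b are one class to them, and where a whole thing is asked for, a point or a joint stands for the part that bears it (a point fixed in the world has none). Each returns a list of dicts, best first, with "conf" (0 to 1); they miss things now and then, are a little off and sometimes report something else, mostly with a low value. They report only what shows in the picture. A call takes as long as a camera call. They do not tell look-alikes from the thing itself.
- outline_of(camera, query): "mask" (480x640 bool, what is visible of it) and "pixel" ([column, row] in pixels, amid what is visible of it).
- pinpoint(camera, query): "pixel" ([column, row] in pixels: a listed point, or the origin of a listed thing).
Readings, each from a call of its own:
- r.get_t(): time.
- r.get_joint_positions(): joint angles.
- r.get_joint_vel(): joint speeds.
- r.get_joint_efforts(): joint torques, N m.
- r.get_tcp_pos(): TCP position.
- r.get_orientation(): TCP orientation.
- r.get_wrist_force(): force on the tool from outside, world axes, zero at the start.
- r.get_wrist_torque(): the same for the moment, N m.
- r.get_gripper_width(): finger opening in mm.
- r.get_grasp_force(): force on a finger pad.
Only numpy, scipy, OpenCV 4.12 (cv2) and the standard library are available. Lean on these libraries where they do the work, as an engineer would, in place of code of your own. Each camera call takes 0.05 s, during which the arm holds its last target. There are 200 camera calls.

### The job

In one of the three sealed aluminium ball cases the steel ball has come loose. Pick the cases up one at a time and shake or rock each lengthwise, end for end, well clear of the bench, until you find the one that rattles; set quiet ones back down upright on the bench without dropping them, and leave the other tools alone. Hold the rattling case out level over the middle of the round cork mat, about a hand's breadth (10 cm) above it, and finish while still holding it there.

Things in the scene. Friction and masses are not known exactly. Their poses are not given: they have to be found in the camera images.
- case_a: One of three outwardly identical sealed aluminium ball cases, 150 mm long (x) x 48 wide (y) x 52 high (z), smooth long sides to grip across the 48 mm, best near the top,  a small latch at each end; origin at the centre of its underside, z up. 0.33 to 0.63 kg, differing by chance; exactly one of the three also holds a loose 160 g steel ball. Starts upright on the bench.
- case_a_floor: Inner floor of case_a, out of sight, fixed; origin and axes of the case. A loose ball runs on it 51 mm either side of centre, over a low ridge (6 degrees), when the case is rocked end-down 15 degrees or more each way or shaken briskly lengthwise. Give it half a second. Level again it stays in that end: wrist moment about the case's y then differs by 0.16 N m; a quiet case: none.
- case_a_end: Inner plate at the -x end of case_a, out of sight, fixed; origin and axes of the case. A loose ball starts at the other (+x) end and strikes this plate when the case is rocked that end down or shaken.
- case_b: One of three outwardly identical sealed aluminium ball cases, 150 mm long (x) x 48 wide (y) x 52 high (z), smooth long sides to grip across the 48 mm, best near the top,  a small latch at each end; origin at the centre of its underside, z up. 0.33 to 0.63 kg, differing by chance; exactly one of the three also holds a loose 160 g steel ball. Starts upright on the bench.
- case_b_floor: Inner floor of case_b, out of sight, fixed; origin and axes of the case. A loose ball runs on it 51 mm either side of centre, over a low ridge (6 degrees), when the case is rocked end-down 15 degrees or more each way or shaken briskly lengthwise. Give it half a second. Level again it stays in that end: wrist moment about the case's y then differs by 0.16 N m; a quiet case: none.
- case_b_end: Inner plate at the -x end of case_b, out of sight, fixed; origin and axes of the case. A loose ball starts at the other (+x) end and strikes this plate when the case is rocked that end down or shaken.
- case_c: One of three outwardly identical sealed aluminium ball cases, 150 mm long (x) x 48 wide (y) x 52 high (z), smooth long sides to grip across the 48 mm, best near the top,  a small latch at each end; origin at the centre of its underside, z up. 0.33 to 0.63 kg, differing by chance; exactly one of the three also holds a loose 160 g steel ball. Starts upright on the bench.
- case_c_floor: Inner floor of case_c, out of sight, fixed; origin and axes of the case. A loose ball runs on it 51 mm either side of centre, over a low ridge (6 degrees), when the case is rocked end-down 15 degrees or more each way or shaken briskly lengthwise. Give it half a second. Level again it stays in that end: wrist moment about the case's y then differs by 0.16 N m; a quiet case: none.
- case_c_end: Inner plate at the -x end of case_c, out of sight, fixed; origin and axes of the case. A loose ball starts at the other (+x) end and strikes this plate when the case is rocked that end down or shaken.
- mat: Round cork mat, 130 mm diameter, 3 mm thick, fixed on the bench in front, beyond the cases; origin at the centre of its underside. Nothing stands on it.
- filter: Yellow glass filter disk, 50 mm diameter, 5 mm thick, lying between two cases; origin under its centre. To be left alone.
- loupe: Chrome loupe, 30 mm diameter, 28 mm high, standing between two cases; origin under its centre. To be left alone.
- lap_cup: Copper lapping cup, 72 mm rim diameter, 40 mm high, at the far side; origin under its centre. To be left alone.
- dome_tool: Domed iron grinding tool, 76 mm diameter, 42 mm high, at the far side; origin under its centre. To be left alone.
- brush: Hand brush lying crosswise at the far side, beyond the mat. To be left alone.
Mind the look-alikes: they are no part of the job. Leave any orange or red look-alike of the case_a alone.

How it is judged (in metres and radians):
On the way:
1. the rattling case, lifted off the bench, is rocked or shaken so that its loose ball runs over to the other end (((height (world z) of case_a above 0.025 m and contact force between case_a_end and anything else above 0.05 N) or (height (world z) of case_b above 0.025 m and contact force between case_b_end and anything else above 0.05 N) or (height (world z) of case_c above 0.025 m and contact force between case_c_end and anything else above 0.05 N))), for 0.01 s.
At the end, for the whole second after the job is handed in: The case with the loose ball is held in the fingers, at rest, its underside 50 to 200 mm above the bench, its centre within 50 mm of the mat's centre seen from above, level within 0.2 rad; the two quiet cases stand upright on the bench, at rest and not touched (((contact force between case_a_floor and anything else above 0.2 N and horizontal distance between case_a and mat below 0.05 m and height (world z) of case_a between 0.05 and 0.2 m and angle between case_a's own z axis and vertical below 0.2 rad and contact force between case_a and the fingers above 3 N and linear speed of case_a below 0.05 m/s and height (world z) of case_b between -0.01 and 0.012 m and angle between each of case_b, case_c's own z axis and vertical below 0.1 rad and linear speed of each of case_b, case_c below 0.03 m/s and contact force between each of case_b, case_c and the arm below 0.5 N and height (world z) of case_c between -0.01 and 0.012 m) or (contact force between case_b_floor and anything else above 0.2 N and horizontal distance between case_b and mat below 0.05 m and height (world z) of case_b between 0.05 and 0.2 m and angle between case_b's own z axis and vertical below 0.2 rad and contact force between case_b and the fingers above 3 N and linear speed of case_b below 0.05 m/s and height (world z) of case_a between -0.01 and 0.012 m and angle between each of case_a, case_c's own z axis and vertical below 0.1 rad and linear speed of each of case_a, case_c below 0.03 m/s and contact force between each of case_a, case_c and the arm below 0.5 N and height (world z) of case_c between -0.01 and 0.012 m) or (contact force between case_c_floor and anything else above 0.2 N and horizontal distance between case_c and mat below 0.05 m and height (world z) of case_c between 0.05 and 0.2 m and angle between case_c's own z axis and vertical below 0.2 rad and contact force between case_c and the fingers above 3 N and linear speed of case_c below 0.05 m/s and height (world z) of case_a between -0.01 and 0.012 m and angle between each of case_a, case_b's own z axis and vertical below 0.1 rad and linear speed of each of case_a, case_b below 0.03 m/s and contact force between each of case_a, case_b and the arm below 0.5 N and height (world z) of case_b between -0.01 and 0.012 m))); the arm keeps its last pose, push and grip.
It fails at once if another tool is pushed more than 40 mm (distance of any of filter, loupe, lap_cup, dome_tool, brush from where it was at the start of the episode above 0.04 m).
It fails at once if a case is dropped or flung (faster than 1 m/s) (linear speed of any of case_a, case_b, case_c above 1 m/s).
It also fails if it takes over 72 s, if anything falls off the work surface, if the arm or the gripper's body presses on something with over 40 N, if the wrist force passes 120 N, or if a joint passes its speed limit or range.

## Working session

There is one attempt and no reset: what is moved stays moved. The work goes in short steps, each a Python script; the robot and the scene stay as the last script left them, time stands still between calls to the robot, and variables do not carry over. Pictures are saved under pics/ and viewed, at most 10 in all, crops included, and the job is handed in when it is done.

```bash
ls; mkdir -p pics
python3 - <<'E'
from cell import *
import cv2
for n in ("top","side"):
    im=get_image(n); cv2.imwrite(f"pics/{n}1.png",im)
    ci=camera_info(n); print(n,ci)
    for q in ("case_a","mat","filter","loupe"):
        for d in outline_of(n,q): print(q,round(d["conf"],2),d["pixel"],d["mask"].sum())
        print(' pp',[(round(d["conf"],2),d["pixel"]) for d in pinpoint(n,q)])
print(r.get_t(), r.get_orientation())
E
```

```text
pics
top {'fov_y': 48.106243193769586, 'cx': 328.94775213555744, 'cy': 239.94176880329712, 'cam_to_world': array([[ 1.68404155e-02,  9.96080214e-01, -8.68366744e-02,
         3.97051496e+02],
       [-9.99689737e-01,  1.83681160e-02,  1.68238401e-02,
        -6.12427939e+01],
       [ 1.83529203e-02,  8.65264118e-02,  9.96080494e-01,
         1.11653478e+03],
       [ 0.00000000e+00,  0.00000000e+00,  0.00000000e+00,
         1.00000000e+00]])}
case_a 0.91 [504.6, 314.2] 2283
case_a 0.86 [366.3, 297.9] 1991
case_a 0.77 [480.0, 149.1] 2221
case_a 0.63 [437.7, 235.6] 2096
case_a 0.63 [287.3, 243.0] 1923
 pp [(0.95, [425.5, 380.7]), (0.89, [438.0, 239.8]), (0.87, [163.7, 204.6]), (0.78, [285.5, 244.4]), (0.67, [497.6, 311.5]), (0.66, [366.6, 295.4]), (0.62, [478.4, 154.7])]
mat 0.86 [285.1, 156.6] 2917
 pp [(0.89, [285.3, 158.3])]
filter 0.66 [283.7, 94.0] 1431
filter 0.55 [353.4, 227.4] 410
 pp [(0.56, [351.9, 228.8])]
 pp [(0.47, [223.9, 246.8])]
side {'fov_y': 45.36196501494515, 'cx': 307.8875145646477, 'cy': 245.756710069044, 'cam_to_world': array([[ 8.05139567e-01,  3.42352260e-01, -4.84298676e-01,
        -7.59130790e+01],
       [-5.93031762e-01,  4.53735627e-01, -6.65159612e-01,
        -8.68240381e+02],
       [-7.97533308e-03,  8.22750819e-01,  5.68346271e-01,
         7.07150925e+02],
       [ 0.00000000e+00,  0.00000000e+00,  0.00000000e+00,
         1.00000000e+00]])}
case_a 0.89 [239.5, 367.8] 3747
case_a 0.79 [245.8, 177.2] 1512
case_a 0.79 [488.4, 288.9] 2495
case_a 0.77 [366.9, 397.1] 3652
case_a 0.72 [257.0, 300.2] 1073
case_a 0.68 [400.1, 290.4] 1071
case_a 0.57 [267.2, 233.1] 1508
case_a 0.37 [428.2, 242.1] 859
 pp [(0.94, [280.2, 245.0]), (0.88, [487.3, 300.7]), (0.87, [380.4, 315.5]), (0.87, [242.3, 378.5]), (0.7, [246.9, 186.0]), (0.62, [278.6, 297.7])]
 pp []
 pp []
loupe 0.76 [243.8, 214.8] 189
 pp [(0.43, [245.1, 223.1])]
0.9 [9.80580717e-01 1.96115925e-01 1.64994752e-05 3.81607122e-05]
```

View pics/top1.png

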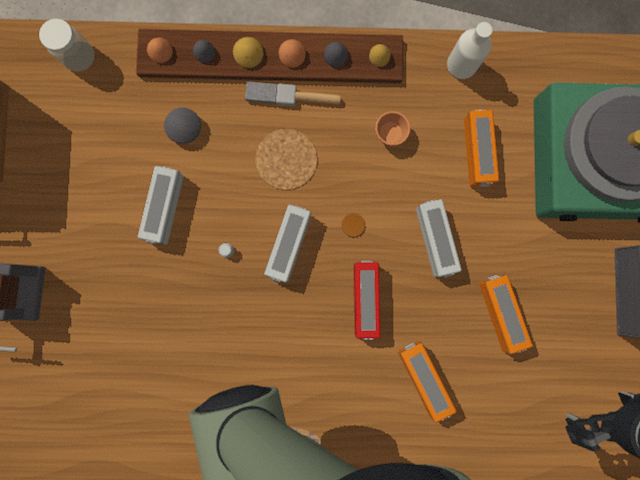

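View pics/side1.png

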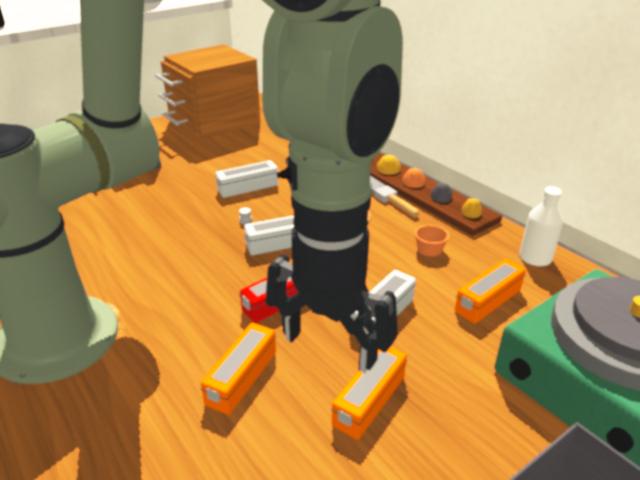

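The top view shows three silver cases at (160,205), (287,244) and (439,239). The look-alikes are orange at (483,148), (507,314) and (428,382), and red at (367,299). The silver ones match "aluminium". The mat is at (286,158), the loupe at (227,251) and the filter at (353,225). Next I'll fit box silhouettes to get the poses.

```bash
cat > h.py <<'E'
from cell import *
import numpy as np, cv2
from scipy.optimize import minimize
from scipy.spatial.transform import Rotation as R
def proj(ci,P):
    P=np.atleast_2d(P); T=np.linalg.inv(ci["cam_to_world"]); c=P@T[:3,:3].T+T[:3,3]
    f=240/np.tan(np.radians(ci["fov_y"])/2)
    return np.c_[ci["cx"]+f*c[:,0]/-c[:,2], ci["cy"]+f*c[:,1]/c[:,2]]
def ray(ci,px,z):
    f=240/np.tan(np.radians(ci["fov_y"])/2)
    d=ci["cam_to_world"][:3,:3]@np.array([(px[0]-ci["cx"])/f,-(px[1]-ci["cy"])/f,-1]); o=ci["cam_to_world"][:3,3]
    return o+d*(z-o[2])/d[2]
B=np.array([[sx*75,sy*24,z] for sx in(-1,1) for sy in(-1,1) for z in(0,52)])
def box(x,y,a):
    return B@R.from_euler('z',a).as_matrix().T+[x,y,0]
def hull(ci,p): return cv2.convexHull(proj(ci,box(*p)).astype(np.float32))
def silver(im,px,rad=60):
    hsv=cv2.cvtColor(im,cv2.COLOR_BGR2HSV); m=((hsv[...,1]<70)&(hsv[...,2]>70)).astype(np.uint8)
    m=cv2.morphologyEx(m,cv2.MORPH_CLOSE,np.ones((3,3)))
    n,l,s,c=cv2.connectedComponentsWithStats(m)
    k=l[int(px[1]),int(px[0])]
    return (l==k)&(k>0)
def fit(ci,m,p0):
    s=4
    M=cv2.resize(m.astype(np.uint8),None,fx=s,fy=s,interpolation=0)
    def cost(q):
        c=np.zeros_like(M); cv2.fillConvexPoly(c,np.round((hull(ci,(q[0],q[1],q[2]/50))*s+s/2-.5)*16).astype(np.int32),1,shift=4)
        return 1-(c&M).sum()/(c|M).sum()
    q=np.array([p0[0],p0[1],p0[2]*50])
    best=minimize(cost,q,method='Nelder-Mead',options=dict(initial_simplex=np.vstack([q]+[q+d for d in np.diag([12,12,8])]),xatol=.1,fatol=1e-4))
    x=best.x; return np.array([x[0],x[1],x[2]/50]),best.fun
E
python3 - <<'E'
from h import *
ci=camera_info("top"); im=cv2.imread("pics/top1.png"); o=im.copy()
for px in ((160,205),(287,244),(439,239)):
    m=silver(im,px); c=ray(ci,px,52)
    ys,xs=np.nonzero(m); W=np.array([ray(ci,(x,y),40)[:2] for x,y in zip(xs,ys)])
    w,v=np.linalg.eigh(np.cov(W.T)); a=np.arctan2(v[1,1],v[0,1]); a=(a+np.pi/2)%np.pi-np.pi/2
    p,f=fit(ci,m,(c[0],c[1],a)); print(px,m.sum(),p.round(3),"1-IoU",round(f,3))
    cv2.polylines(o,[np.round(hull(ci,p)).astype(int)],1,(255,0,255),1)
for n,px,z in (("mat",(285.5,158.3),3),("filter",(353,226),3),("loupe",(226,250),20),("red",(367,300),52),("dome",(183,125),30),("cup",(393,128),40),("orange",(483,148),52)): print(n,ray(ci,px,z).round(0))
cv2.imwrite("pics/c1.png",cv2.resize(o[140:350,110:490],None,fx=2.1,fy=2.1,interpolation=2))
E
```

```text
(160, 205) 2320 [ 5.56391e+02  2.63811e+02 -1.85000e-01] 1-IoU 0.057
(287, 244) 1938 [ 4.82936e+02  4.25800e+00 -3.11000e-01] 1-IoU 0.043
(439, 239) 2172 [ 4.99432e+02 -3.02038e+02  2.62000e-01] 1-IoU 0.05
mat [665.  14.   3.]
filter [ 524. -130.    3.]
loupe [468. 130.  20.]
red [ 372. -156.   52.]
dome [723. 225.  30.]
cup [ 724. -207.   40.]
orange [ 683. -389.   52.]
```

View pics/c1.png

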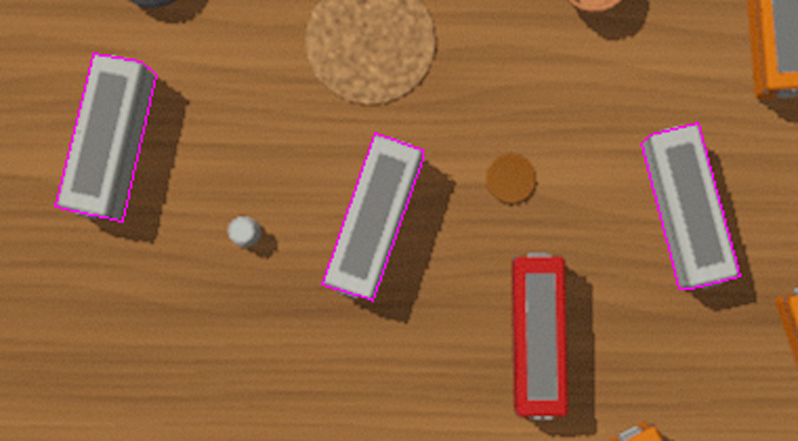

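The overlay hugs all three silver cases (1-IoU about 0.05). They are separate from the red and orange ones, and the gaps to the loupe and filter are over 100 mm. I'll start with the right-hand case, nearest the gripper.

```bash
cat >> h.py <<'E'
C={'R':(499.4,-302.0,.262),'M':(482.9,4.3,-.311),'L':(556.4,263.8,-.185)}
MAT=np.array([665.,14.])
def q(a,t=0): # tool x along case x, tilted t about case y
    return (R.from_euler('z',a)*R.from_euler('y',t)*R.from_euler('x',np.pi)).as_quat()
def tcp(g,a,t): # tcp for grasp point g
    return np.array(g)+r.pinch_z*R.from_quat(q(a,t)).as_matrix()[:,2]
GZ=37
def yaw(x,y,a,z=200):
    js=[(abs(j[5]),b) for b in (a,a+np.pi,a-np.pi) if (j:=planner.ik([x,y,z],q(b))) is not None]
    return min(js)[1]
def pick(k):
    x,y,a=C[k]; a=yaw(x,y,a)
    r.command_gripper(85); r.movep([x,y,150],q(a))
    print('hit',r.servo_line([x,y,GZ-r.pinch_z],vel=120,force_limit=10))
    r.command_gripper(30,80); print('w',r.get_gripper_width(),'F',r.get_grasp_force(),'t',r.get_t())
    f0=r.get_wrist_force(); r.servo_line([x,y,GZ-r.pinch_z+120],vel=130); r.sleep(.3)
    print('dF',np.round(r.get_wrist_force()-f0,2),'w',r.get_gripper_width(),'a',a)
    return x,y,a
def rock(x,y,a,T=.45):
    g=[x,y,GZ+120]; out=[]
    ey=np.array([-np.sin(a),np.cos(a),0])
    for t in (T,-T):
        r.servo_line(tcp(g,a,t),q(a,t),vel=14); r.sleep(.6)
        r.servo_line(tcp(g,a,0),q(a,0),vel=14); r.sleep(.5)
        m=np.mean([r.get_wrist_torque() for _ in range(5)],0); out.append(m@ey); 
    print('My',np.round(out,3),'diff',round(out[0]-out[1],3),'t',r.get_t(),'w',r.get_gripper_width())
    return out[0]-out[1]
E
python3 - <<'E'
from h import *
print(r.pinch_z)
x,y,a=pick('R')
im=get_image("side"); cv2.imwrite("pics/s2.png",im)
rock(x,y,a)
E
```

```text
18.700000000000003
hit False
w 47.115477218805026 F 83.83235692977905 t 4.8333
dF [  0.3    0.24 -11.08] w 47.192527041716225 a 3.403592653589793
My [-0.026 -0.005] diff -0.021 t 11.4583 w 46.79333898028697
```

View pics/s2.png

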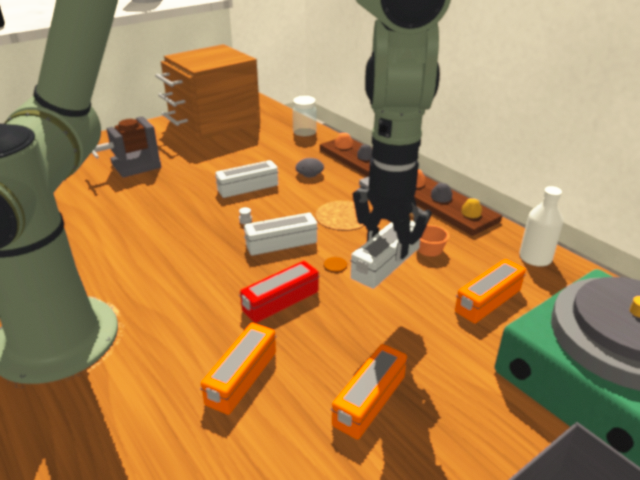

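The side view shows the right silver case held in the fingers around (385,252), clear of the bench. The moment difference is only -0.02 N m, which points to a quiet case. I'll repeat the rock once to learn the noise level and check the tilt.

Run:
```python
from h import *
x,y,a=C['R']; a=3.403592653589793; g=[x,y,GZ+120]; ey=np.array([-np.sin(a),np.cos(a),0])
def rd(s): print(s,'F',np.mean([r.get_wrist_force() for _ in range(5)],0).round(2),'My',round(np.mean([r.get_wrist_torque() for _ in range(5)],0)@ey,3), R.from_quat(r.get_orientation()).as_matrix()[2,0].round(3))
rd('level')
for t in (.5,-.5):
    r.servo_line(tcp(g,a,t),q(a,t),vel=14); r.sleep(.5); rd('tilt')
    r.servo_line(tcp(g,a,0),q(a,0),vel=14); r.sleep(.4); rd('level')
print(r.get_t())
```

```text
level F [ 0.61  0.14 -5.33] My -0.005 0.0
tilt F [-0.39  0.11 -4.86] My -0.864 -0.479
level F [ 1.09 -0.54 -3.78] My -0.022 -0.0
tilt F [-0.32  0.17 -3.92] My 0.822 0.479
level F [-0.11  0.22 -3.88] My 0.007 0.001
16.4917
```

The tilt really was ±0.48 rad and the moment change is about 0.02 against an expected 0.16, so the right case is quiet. I'll set it down and test the middle case.

```bash
cat >> h.py <<'E'
def place(x,y,a):
    r.servo_line([x,y,GZ-r.pinch_z+8],q(a),vel=150); r.sleep(.15)
    print('touch',r.servo_line([x,y,GZ-r.pinch_z-2],vel=15,force_limit=4),r.get_tcp_pos()[2])
    r.command_gripper(85); r.servo_line([x,y,160],vel=180)
E
python3 - <<'E'
from h import *
x,y,a=C['R']; place(x,y,3.403592653589793); print(r.get_t())
x,y,a=pick('M'); rock(x,y,a)
im=get_image("side"); cv2.imwrite("pics/s3.png",im)
E
```

```text
touch True 19.156592179924797
19.4583
hit False
w 47.065206306270554 F 82.99452066421509 t 22.5417
dF [ -0.02  -0.5  -10.98] w 47.30048835479013 a -3.452592653589793
My [ 0.108 -0.16 ] diff 0.268 t 29.1167 w 46.8558450476995
```

View pics/s3.png

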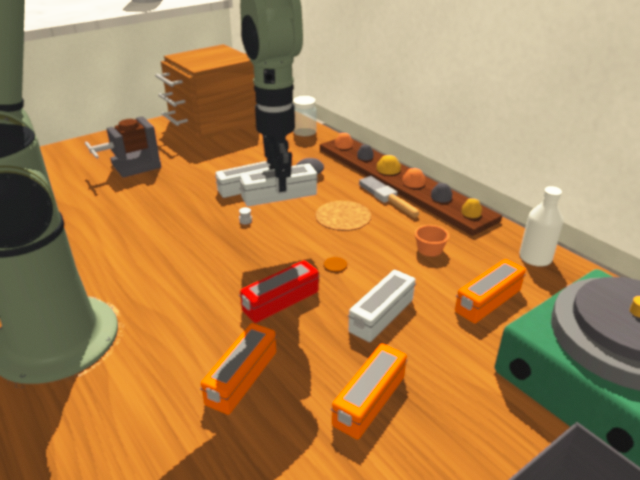

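The side view shows the right case upright again at (382,303) and the middle case held at (280,183). The moment difference of 0.27 suggests it rattles. I'll rock it once more to confirm.

Run:
```python
from h import *
x,y,_=C['M']; a=-3.452592653589793
d=rock(x,y,a)
if d>.1:
    p=[*MAT,103+GZ-r.pinch_z]
    aa=yaw(*MAT,a,p[2]); print(aa)
    try: r.servo_line(p,vel=120)
    except r.MotionError as e: print(e); r.movep(p,q(aa))
    r.sleep(.5); print(r.get_tcp_pos(),r.get_grasp_force(),r.get_t())
    cv2.imwrite("pics/s4.png",get_image("side")); im=get_image("top"); cv2.imwrite("pics/t4.png",im)
```

```text
My [0.085 0.035] diff 0.05 t 34.3667 w 46.73773052167022
```

The results disagree (0.27 then 0.05). I'll repeat with longer averaging and print the scatter.

```bash
cat >> h.py <<'E'
def My(a,n=25):
    ey=np.array([-np.sin(a),np.cos(a),0]); v=[]; f=[]
    for _ in range(n): v.append(r.get_wrist_torque()@ey); f.append(r.get_wrist_force()[2]); r.sleep(.03)
    return np.mean(v).round(3),(np.std(v)/n**.5).round(4),np.mean(f).round(2)
def rock2(x,y,a,T=.45):
    g=[x,y,GZ+120]
    for t in (T,-T):
        r.servo_line(tcp(g,a,t),q(a,t),vel=16); r.sleep(.5)
        r.servo_line(tcp(g,a,0),q(a,0),vel=16); r.sleep(.3); print(t,My(a),r.get_t())
E
python3 - <<'E'
from h import *
x,y,_=C['M']; a=-3.452592653589793
print(My(a)); rock2(x,y,a)
E
```

```text
(np.float64(-0.079), np.float64(0.0386), np.float64(-6.71))
0.45 (np.float64(0.064), np.float64(0.0068), np.float64(-6.72)) 38.2833
-0.45 (np.float64(-0.097), np.float64(0.0395), np.float64(-6.72)) 41.2667
```

With averaging the level moment is -0.08, then +0.064, then -0.097. It switches by about 0.15 N m each time, which matches the 0.16 expected for a loose ball. The middle case rattles, so I'll carry it to the mat.

Run:
```python
from h import *
p=[*MAT,103+GZ-r.pinch_z]
r.servo_line(p,vel=110)
r.sleep(.7); print(r.get_tcp_pos(),r.get_grasp_force(),r.get_wrist_force(),r.get_joint_vel().round(3),r.get_t())
a=-3.452592653589793; print(My(a,15))
cv2.imwrite("pics/s4.png",get_image("side")); cv2.imwrite("pics/t4.png",get_image("top"))
```

```text
[664.98807318  13.98181513 121.27377865] 88.9089846611023 [ 1.17982926 -0.37116308 -6.40753626] [ 0.002 -0.002 -0.003 -0.02  -0.012 -0.001] 43.7833
(np.float64(-0.089), np.float64(0.0488), np.float64(-6.63))
```

View pics/s4.png

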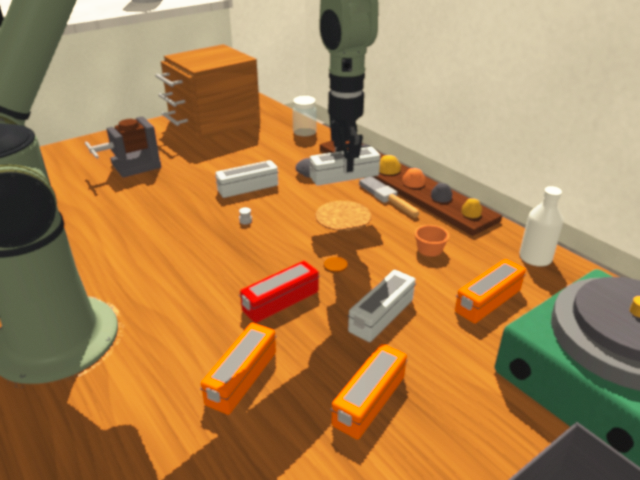

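View pics/t4.png

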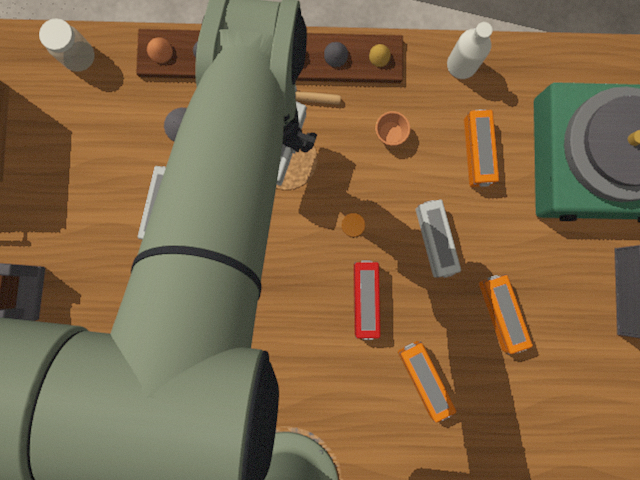

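The side view shows the case level over the mat (case at about (345,165), mat at (343,215)). The quiet cases stand upright at (247,179) and (382,303), and the other tools haven't moved. Handing in.

```bash
python3 -c "
from cell import r
print(r.close_job())"
```

```text
the job is handed in; nothing more can be done
None
```

I handed the job in with the middle silver case held level about 10 cm above the centre of the mat; its wrist moment switched by about 0.15 N m on averaged rocking (single quick readings were noisy), the right case tested quiet and was set back upright, and I did not test the left case.

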